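# Load the printed torch and push its barrel on

## Task

Load the half-built printed torch that stands fixed in the dark base: take the long battery cell out of the holder and lower it into the torch's open tube until it rests on the bottom, then push the tall ribbed barrel down over the tube, covering the cell, until its lower edge sits home on the torch's shoulder all round. Keep cell and barrel upright the way up they stand now, be gentle with the printed parts (guide both down by hand, no dropping, no forcing), and leave everything else on the bench where it is.

Things in the scene. Friction and masses are not known exactly. Their poses are not given: they have to be found in the camera images.
- torch: Half-built torch, fixed to the bench: dark square base plate 90 x 90 x 18 mm; on it a round green head, 60 mm diameter, its flat top (the shoulder, 52 mm diameter) 34 mm above the table; from that rises an open green tube, 29 mm outside diameter, 36 mm high, its top 6 mm tapering to 25 mm. In the tube a round well, 20.6 mm diameter, 31 mm deep. Origin: centre of the underside, z along the tube.
- torch_shoulder (a point): Point on the tube's axis at the height of the shoulder (34 mm above the table), where the centre of the barrel's lower edge must come to rest.
- torch_well (a point): Centre of the well's floor, 39 mm above the table, where the centre of the long cell's foot must come to rest.
- torch_mouth (a point): Centre of the tube's open top, 70 mm above the table.
- barrel: The tall barrel: a green printed ribbed sleeve, open at both ends, standing upright loose on the table; 80 mm tall, 40 mm outside diameter (about 41.5 mm over the ribs), bore 32 mm, wall 4 mm, about 60 g. Origin: centre of its lower edge, z along its axis.
- barrel_top (a point): Centre of the barrel's upper edge, 80 mm above its origin.
- collar: Bystander: a short ribbed sleeve of the same green and the same diameters as the barrel but only 30 mm tall, standing loose on the table. Not used. Origin: centre of its lower edge.
- holder: Black cell holder, a block of 44 x 136 x 32 mm fixed to the bench, with three round wells in a row along its y axis at y = -45, 0 and +45 mm, each 20 mm in diameter and 22 mm deep. Origin: centre of its underside.
- long_cell: The long battery cell: cylinder of 18 mm diameter, 65 mm long, orange with a black band and a small steel button on its upper end, foot chamfered 2.5 mm, about 46 g; it stands upright in one of the holder's wells, its upper 43 mm showing. Origin: centre of its foot, z along its axis to the button.
- long_cell_top (a point): Centre of the long cell's upper end, 65 mm above its origin.
- short_cell: Bystander: a short cell of the same 18 mm diameter and looks but 35 mm long; it stands in another of the holder's wells, its upper 13 mm showing. Not used. Origin: centre of its foot.
- driver: Bystander: yellow-handled screwdriver 190 mm long lying on the table. Origin: under its middle.
- cutters: Bystander: red-handled side cutters about 125 mm long lying on the table. Origin: under the pivot.
- tip_tin: Bystander: round steel tin of copper wool, 76 mm diameter, 38 mm high. Origin: centre of its underside.
Things that resemble listed ones, but are neither listed nor needed, are in the scene too. What is shaped like the barrel but blue or grey is not meant.

How it is judged:
By the outcome, as a careful person would: the job done as asked, in the order asked, and still so for the second after the job is handed in, with the robot touching nothing.
It also fails if it takes over 67 s, if anything falls off the work surface, if the arm or the gripper's body presses on something with over 40 N, if the wrist force passes 120 N, or if a joint passes its speed limit or range.

## Robot

A 6-joint arm with a two-finger parallel gripper is mounted at the origin on the work surface. World frame = base frame: x ahead of the robot, y to its left, z up, the work surface at z = 0. Lengths are in mm, angles in rad, forces in N, time in s.
With the tool pointing down it reaches from about 325 to 850 mm from the base axis. Payload 4.4 kg.
Tool frame: the origin (TCP) lies midway between the tips of the shut fingers; the grasp point (between the pads) lies 19 mm behind it; z points along the fingers, y is the line along which they close (so a half turn about z gives the same grasp; the last joint's range is limited). The gripper opens to 94 mm and grips with 3 to 60 N. Pads are 16 mm wide; open, the fingers measure 119 mm over their backs; the gripper's body (75 mm by 177 mm) begins 78 mm behind the grasp point.
Start: joints at [1.198, 0.207, 1.542, -0, 1.393, -0.15], TCP at [126.502, 560.914, 205.447] pointing down, gripper open.
Joint ranges: [-2.73, 2.73], [-0.86, 2.22], [0.23, 2.46], [-1.11, 4.25], [0.08, 2.63], [-2.82, 2.82]. Speed limits (rad/s): [2.79, 2.79, 3.14, 3.14, 3.14, 3.14].

## Interface

Orientations are given as [roll, pitch, yaw] about the fixed x, y, z axes, in that order (R = Rz(yaw) Ry(pitch) Rx(roll)).
In Python, from bench import robot gives the robot as it stands.
- The arm moves only by the tool apply_moves, never from a script. Its argument "targets" is one flat list of numbers, 4 for each row, row after row: the shift along the tool's x, y, z in cm, then the turn about the tool's z in degrees. In form: [x, y, z, turn, x, y, z, turn, ...]. A call has 1 to 5 rows; each row shifts and turns the commanded pose from where the row before left it, along the tool's axes as they then stand; what a row does not reach is not made up. A row lasts 1/8 s, in which the tool goes at most 62.5 mm and 10.7 degrees, less where a joint would pass 70% of its speed; a pose out of reach is approached as far as the arm can. A call is refused whole if a number of a shift passes 6.25 or a number of a turn 10.7, either way. A call with a gripper value outside its range is refused whole. "fingers" is the finger opening in cm, from 0 to 9.4, set as the call begins (left out, the last holds). The fingers move at their own pace and stop on an object; "force" is the grip in N (left out, the last holds). Time passes only in rows, so rows that do not move let the fingers close. It gives the time, the measured TCP pose, the force, the opening and the grip force at its end, in the units of the state.
- robot.get_state(): the state, without advancing time (a new reading comes with each control period).
- robot.read_camera(name): name is "scene" or "top" or "wrist"; returns (picture, depth): 384x512x3 uint8, red, green, blue; 384x512 float32, mm along the optical axis (not along the pixel's ray), 0 where there is no reading.
- robot.camera_model(name): a dict with "vertical_fov" (degrees; the focal length in pixels is half the picture's height over the tangent of half this angle, whatever the lens; pixels are square), "cx", "cy" (the principal point, pixels), "rvec" (rotation vector, rad) and "tvec" (3), from world to camera coordinates, as OpenCV has them. Camera axes: x right, y down, z forward; pixel columns grow to the right and rows downward; lengths in mm; the calibration is good to about 2 mm. A picture is of the moment at which its call begins: read the wrist's pose just before it. camera_model takes no time and is no camera call; for the wrist camera it gives the pose at the moment of the call.
- robot.hand_in(): hands the job in; it is judged then, once.
The state is a dict: "t": time; "q": joint angles; "joint_vel": joint speeds; "joint_torque": joint torques, N m; "position": TCP position; "tool_rot": TCP orientation; "wrist_force": force on the tool from outside, world axes, zero at the start; "moment": the same for the moment, N m; "finger_gap": finger opening in mm; "grasp_force": force on a finger pad.
Only numpy, scipy, OpenCV 4.12 (cv2) and the standard library are available. Lean on these libraries where they do the work, as an engineer would, in place of code of your own. Each camera call takes 0.05 s, during which the arm holds its last target. There are 200 camera calls.

## Working session

There is one attempt and no reset: what is moved stays moved. The work goes in short steps, Python scripts to look and compute and a tool call to move; the robot and the scene stay as the last step left them, time stands still between calls to the robot, and variables do not carry over. Pictures are saved under pics/ and viewed, at most 10 in all, crops included, and the job is handed in when it is done.

Besides the shell and the picture viewer there is one more tool, called after "Call:" as a command line: name --argument value ..., lists and objects as JSON in quotes. apply_moves: Moves the arm, as the interface text tells. Its arguments: {"type":"object","properties":{"targets":{"type":"array"},"fingers":{"type":"number"},"force":{"type":"number"}},"required":["targets"]}

```bash
mkdir -p pics; cat > h.py <<'E'
import numpy as np,cv2
from bench import robot
def cam(n):
    m=robot.camera_model(n); p,d=robot.read_camera(n)
    f=192/np.tan(np.radians(m["vertical_fov"])/2)
    R=cv2.Rodrigues(np.array(m["rvec"],float))[0];t=np.array(m["tvec"],float).ravel()
    v,u=np.mgrid[:384,:512]
    P=np.stack([(u-m["cx"])/f*d,(v-m["cy"])/f*d,d],-1)
    W=(P-t)@R
    W[d==0]=np.nan
    return p,d,W
def save(n,p): cv2.imwrite(n,cv2.cvtColor(p,cv2.COLOR_RGB2BGR))
E
python3 - <<'E'
from h import *
for n in("scene","top"):
    p,d,W=cam(n);save(f"pics/{n}.png",cv2.resize(p,None,fx=1.5,fy=1.5));np.savez(n,p=p,d=d,W=W)
s=robot.get_state();print(s)
print(robot.camera_model("top"),robot.camera_model("wrist"))
E
```

```text
{'t': 0.1, 'q': array([ 1.19852654e+00,  2.07360901e-01,  1.54274373e+00, -2.77345787e-05,
        1.39351401e+00, -1.50476122e-01]), 'joint_vel': array([ 3.44025814e-04, -3.29512791e-03, -2.55056491e-03,  3.64077611e-04,
       -2.12453172e-03,  1.38016884e-05]), 'joint_torque': array([-8.51182049e-04, -3.71865320e+01, -2.82290822e+01,  6.99505303e-02,
        3.12784058e-02, -6.44461056e-05]), 'position': array([126.23545308, 560.24835322, 204.42404465]), 'tool_rot': array([-3.13958546e+00, -2.76733097e-04,  2.91980363e+00]), 'wrist_force': array([-0.37064858, -0.02144193,  1.02389785]), 'moment': array([-0.03836907,  0.02821688, -0.02053305]), 'grasp_force': 0.0, 'finger_gap': 93.93931996639344}
{'vertical_fov': 48.6699406977295, 'cx': 262.3522258329543, 'cy': 190.83499451009217, 'rvec': array([ 2.15499729, -2.09777817,  0.21023818]), 'tvec': array([ -18.08303359,  607.17385541, 1059.13659825])} {'vertical_fov': 71.00888311822388, 'cx': 257.74798982111815, 'cy': 187.3561353003328, 'rvec': array([-2.27675162, -1.82427474, -0.24622422]), 'tvec': array([-573.15651452,  -29.40374712,  391.75142544])}
```

View pics/top.png

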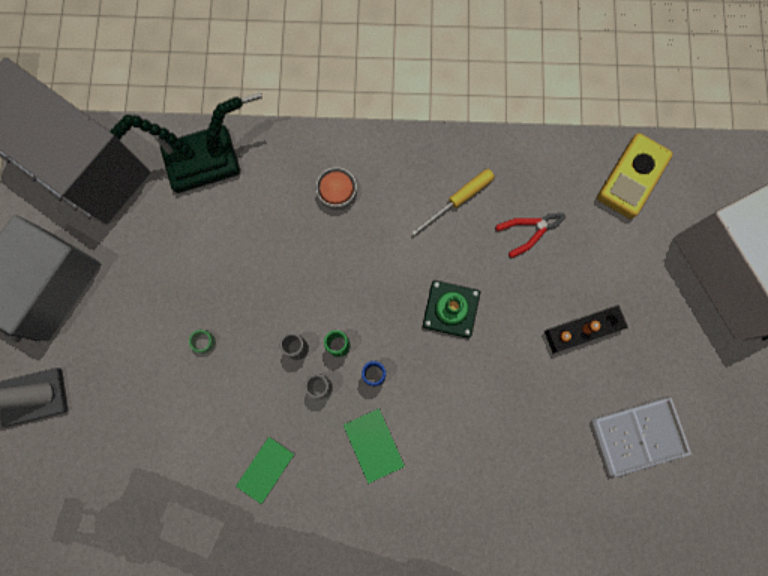

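View pics/scene.png

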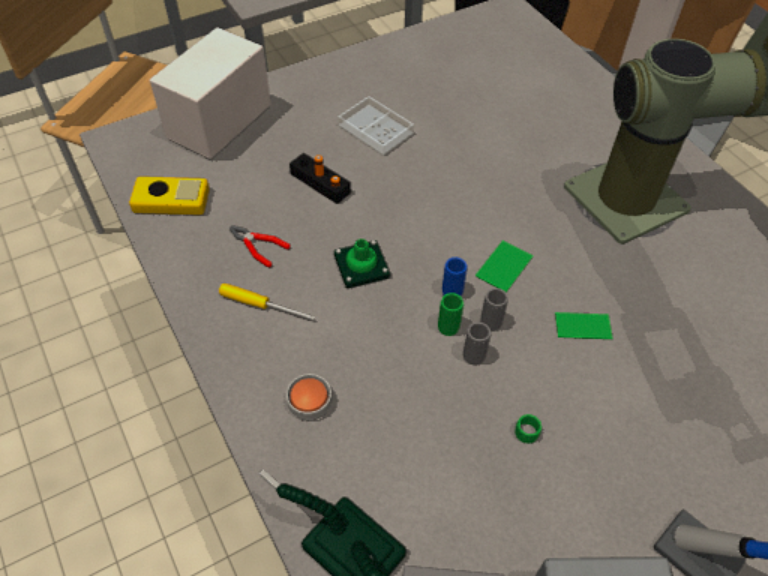

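The top view shows:
- **Barrel:** the green sleeve at (337,343). It's tall in the scene view at (451,314). The blue (373,374) and grey (293,346), (318,386) ones aren't meant, and the green one at (202,341) is the short collar.
- **Cells:** the long cell stands in the holder's middle well at (596,326). The short cell is at (566,337).
- **Torch:** at (453,307).

Next I'll measure these and confirm with one crop.

```bash
python3 - <<'E'
from h import *
z=np.load("top.npz");p,W=z["p"],z["W"]
hsv=cv2.cvtColor(p,cv2.COLOR_RGB2HSV)
def ring(u,v,r,lo,hi,n):
    vv,uu=np.mgrid[:384,:512]
    m=(np.hypot(uu-u/1.5,vv-v/1.5)<r)&(W[...,2]>lo)&(W[...,2]<hi)
    q=W[m]
    if len(q)<4: print(n,len(q));return
    c,rad=cv2.minEnclosingCircle(q[:,:2].astype(np.float32))
    print(n,len(q),"circ",np.round(c,1),round(rad,1),"mean",q.mean(0).round(1),"z",q[:,2].min().round(1),q[:,2].max().round(1))
    return q
ring(337,343,14,74,90,"barrel");ring(202,341,14,24,40,"collar")
ring(293,346,13,70,90,"grey1");ring(318,386,13,70,90,"grey2");ring(373,374,13,70,90,"blue")
ring(453,307,14,62,80,"tubetop");ring(453,307,24,29,39,"shoulder")
q=ring(453,307,28,12,24,"base");print(cv2.minAreaRect(q[:,:2].astype(np.float32)))
ring(596,326,9,65,90,"long");ring(566,337,9,38,55,"short")
q=ring(586,331,34,26,36,"holder");print(cv2.minAreaRect(q[:,:2].astype(np.float32)))
a=cv2.resize(p[170:280,180:440],None,fx=3,fy=3,interpolation=cv2.INTER_CUBIC);save("pics/crop1.png",a)
E
```

```text
barrel 77 circ [507.4  94.2] 20.1 mean [507.8  94.1  79.6] z 74.2 84.8
collar 79 circ [507.2 337.6] 20.0 mean [506.5 336.8  29.5] z 24.5 34.6
grey1 92 circ [500.2 169.1] 20.3 mean [499.7 168.4  78.2] z 70.0 84.7
grey2 87 circ [432.6 122.7] 20.2 mean [432.1 122.8  79.2] z 70.3 85.5
blue 78 circ [456.8  29. ] 20.3 mean [456.6  29.   79.4] z 70.5 85.4
tubetop 51 circ [ 579. -107.] 14.3 mean [ 578.  -106.6   67.8] z 62.2 73.4
shoulder 257 circ [ 578.6 -107.4] 29.4 mean [ 577.3 -106.    33.8] z 29.2 38.9
base 687 circ [ 579.1 -107.1] 60.9 mean [ 576.7 -106.3   18. ] z 12.0 23.9
((579.2120971679688, -107.32891845703125), (89.8936767578125, 90.591552734375), 78.60137939453125)
long 42 circ [ 547.7 -348.9] 9.5 mean [ 547.1 -347.4   72.9] z 65.2 77.9
short 39 circ [ 531.1 -301.6] 12.9 mean [ 531.5 -305.7   43. ] z 38.4 46.8
holder 670 circ [ 546.9 -348.6] 71.2 mean [ 546.8 -347.3   31.9] z 26.3 35.8
((547.420166015625, -348.5812072753906), (43.83424758911133, 137.118408203125), 20.250577926635742)
```

View pics/crop1.png

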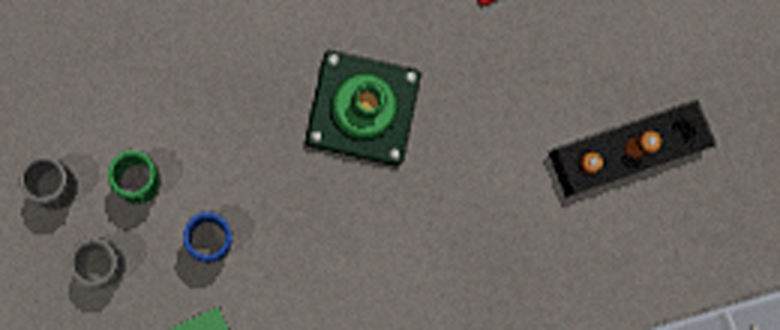

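The crop confirms it: the green barrel is at crop (133,176), and the long cell is in the middle well at (651,141), showing about 43 mm. One yaw (fingers closing along about 17°) clears the neighbours for both grasps, so I'll turn to that first.

Call:
apply_moves --targets '[0, 0, 0, 10.7, 0, 0, 0, 10.7, 0, 0, 0, 10.7, 0, 0, 0, 10.7, 0, 0, 0, 10.7]' --fingers 5

```text
t: 0.72
position: [126.3, 560.4, 204.7]
tool_rot: [-3.141, 0.001, 1.98]
wrist_force: [-0.6, 0.1, 0.1]
finger_gap: 50.4
grasp_force: 0.0
```

Call:
apply_moves --targets '[0, 0, 0, 6.8, -6, 1, 0, 0, -6, 1, 0, 0, -6, 1, 0, 0, -6, 1, 0, 0]'

```text
t: 1.35
position: [235.2, 341.2, 205.1]
tool_rot: [-3.141, 0.0, 1.868]
wrist_force: [1.5, -1.1, 0.2]
finger_gap: 50.0
grasp_force: 0.0
```

```bash
cat >> h.py <<'E'
from scipy.spatial.transform import Rotation as Ro
def togo(x,y,z):
    s=robot.get_state();R=Ro.from_euler("xyz",s["tool_rot"]).as_matrix()
    print("pos",s["position"].round(1),"rot",s["tool_rot"].round(4),"F",s["wrist_force"].round(1),"gap",round(s["finger_gap"],1),"t",round(s["t"],2),"togo cm",(R.T@(np.array([x,y,z])-s["position"])/10).round(2))
E
python3 -c "
from h import *
togo(547.4,-348.5,150)"
```

```text
pos [235.2 341.2 205.1] rot [-3.1415e+00  5.0000e-04  1.8683e+00] F [ 1.5 -1.1  0.2] gap 50.0 t 1.35 togo cm [-75.09   9.64   5.54]
```

Call:
apply_moves --targets '[-6, 0.8, 0, 0, -6, 0.8, 0, 0, -6, 0.8, 0, 0, -6, 0.8, 0, 0, -6, 0.8, 0, 0]'

```text
t: 1.98
position: [361.1, 66.0, 205.4]
tool_rot: [3.141, -0.0, 1.867]
wrist_force: [0.6, 0.2, -0.5]
finger_gap: 49.6
grasp_force: 0.0
```

Call:
apply_moves --targets '[-6, 0.8, 0, 0, -6, 0.8, 0, 0, -6, 0.8, 0, 0, -6, 0.8, 0, 0, -6, 0.8, 0, 0]'

```text
t: 2.6
position: [487.0, -209.2, 204.9]
tool_rot: [-3.141, -0.001, 1.867]
wrist_force: [0.4, 0.6, -0.3]
finger_gap: 50.2
grasp_force: 0.0
```

Call:
apply_moves --targets '[-6, 0.8, 0, 0, -4, 0.5, 0, 0, -2, 0.2, 0, 0, 0, 0, 0, 0]'

```text
t: 3.1
position: [535.9, -318.7, 204.3]
tool_rot: [-3.141, -0.001, 1.866]
wrist_force: [0.1, 0.3, -0.8]
finger_gap: 49.8
grasp_force: 0.0
```

```bash
python3 -c "
from h import *
p,d,W=cam('wrist');save('pics/w1.png',p);np.savez('w1',p=p,d=d,W=W)
togo(547.4,-348.5,150)
m=(W[...,2]>68)&(W[...,2]<82)&(np.hypot(W[...,0]-547.4,W[...,1]+348.5)<22)
q=W[m];print(len(q),cv2.minEnclosingCircle(q[:,:2].astype(np.float32)),q.mean(0),np.median(q,0))
m=(W[...,2]>38)&(W[...,2]<60)&(np.hypot(W[...,0]-531,W[...,1]+305)<22)
q=W[m];print(len(q),q.mean(0))
"
```

```text
pos [ 535.7 -317.5  204.5] rot [-3.1406e+00 -1.9000e-03  1.8667e+00] F [ 0.4 -0.2 -0.4] gap 50.1 t 3.15 togo cm [-3.32  0.22  5.44]
170 ((545.824951171875, -349.22503662109375), 8.935833930969238) [ 545.62511415 -348.42043277   73.24974079] [ 545.59647774 -348.16716382   73.51972676]
154 [ 530.3117616  -306.93682988   43.24764283]
```

View pics/w1.png

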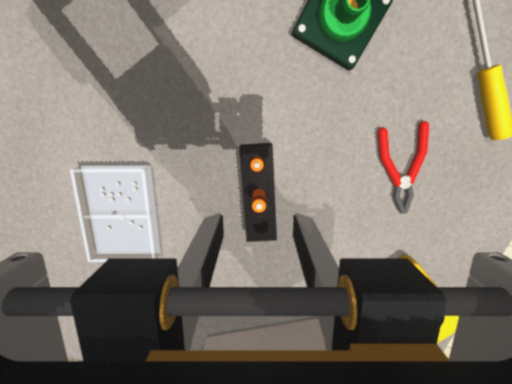

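The wrist view shows the long cell at (259,206) between the fingers' line and the short cell at (257,165). Both measurements agree to within 2 mm, so I'm going down.

Call:
apply_moves --targets '[-2.3, 0.1, 0, 0, -1, 0, 3, 0, 0, 0, 4, 0, 0, 0, 3, 0, 0, 0, 0.5, 0]' --fingers 4.5

```text
t: 3.78
position: [544.7, -346.0, 97.6]
tool_rot: [-3.138, -0.006, 1.868]
wrist_force: [-0.5, 0.5, -0.6]
finger_gap: 45.0
grasp_force: 0.0
```

```bash
python3 -c "
from h import *
p,d,W=cam('wrist');save('pics/w2.png',p)
togo(546.4,-348.7,46)
m=(W[...,2]>68)&(W[...,2]<82)&(np.hypot(W[...,0]-547.4,W[...,1]+348.5)<18)
q=W[m];print(len(q),cv2.minEnclosingCircle(q[:,:2].astype(np.float32)),np.median(q,0))
"
```

```text
pos [ 545.6 -346.9   98.8] rot [-3.1396 -0.0034  1.8683] F [ 0.2  0.  -1. ] gap 45.0 t 3.83 togo cm [-0.21  0.04  5.28]
376 ((546.0803833007812, -349.37518310546875), 9.04262924194336) [ 545.6596867  -348.09282224   73.39784969]
```

View pics/w2.png

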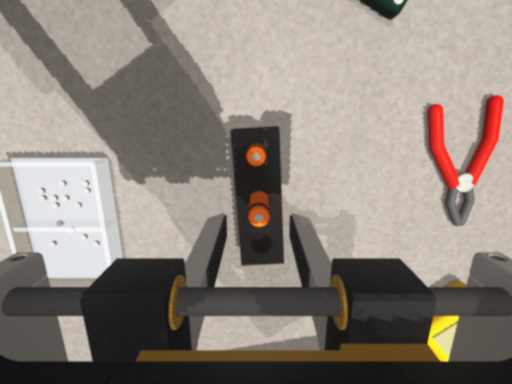

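The cell's button is at (259,216), centred between the fingers. I'll go down, then close gently.

Call:
apply_moves --targets '[-0.2, 0, 2, 0, 0, 0, 2, 0, 0, 0, 1.2, 0, 0, 0, 0, 0]'

```text
t: 4.32
position: [546.3, -350.1, 46.6]
tool_rot: [-3.14, -0.003, 1.867]
wrist_force: [1.1, -0.6, 1.1]
finger_gap: 45.2
grasp_force: 0.0
```

Call:
apply_moves --targets '[0, 0, 0, 0, 0, 0, 0, 0, 0, 0, 0, 0, 0, 0, 0, 0, 0, 0, 0, 0]' --fingers 1.4 --force 12

```text
t: 4.95
position: [547.8, -351.2, 49.2]
tool_rot: [3.141, 0.001, 1.867]
wrist_force: [1.4, -0.0, 3.2]
finger_gap: 17.9
grasp_force: 12.0
```

Call:
apply_moves --targets '[0, 0, 0, 0, 0, 0, -0.5, 0, 0, 0, -1, 0, 0, 0, -1.5, 0]'

```text
t: 5.45
position: [546.8, -350.5, 78.6]
tool_rot: [-3.141, -0.001, 1.867]
wrist_force: [0.1, -0.5, -0.1]
finger_gap: 18.0
grasp_force: 12.0
```

Call:
apply_moves --targets '[0, 0, -3, 0, 0, 0, -4, 0, 0, 0, -2, 0, 0, 0, 0, 0]'

```text
t: 5.95
position: [548.5, -351.8, 171.1]
tool_rot: [3.139, 0.004, 1.867]
wrist_force: [0.6, 0.3, -1.6]
finger_gap: 17.5
grasp_force: 12.0
```

```bash
python3 -c "
from h import *
togo(579,-107.2,140)
p,d,W=cam('wrist');save('pics/w3.png',p)
"
```

```text
pos [ 548.5 -351.8  171.1] rot [3.139  0.004  1.8675] F [ 0.6  0.3 -1.6] gap 17.5 t 5.95 togo cm [22.51 10.06  3.05]
```

View pics/w3.png

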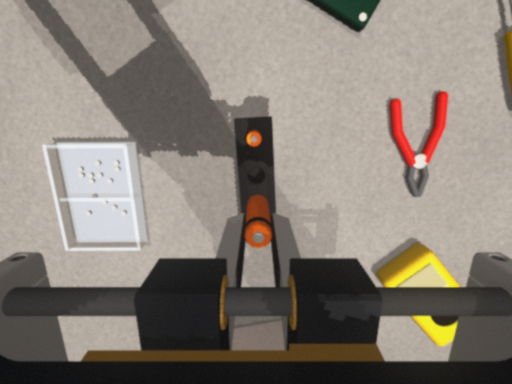

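The cell is gripped and out (top at (258,237)), its well is empty, and the short cell hasn't moved. Next, over to the torch.

Call:
apply_moves --targets '[4.5, 2, 0, 0, 4.5, 2, 0, 0, 4.5, 2, 0, 0, 4.5, 2, 0, 0, 3, 1.4, 0, 0]'

```text
t: 6.62
position: [574.2, -119.8, 165.7]
tool_rot: [-3.138, -0.003, 1.869]
wrist_force: [0.6, -0.4, -0.3]
finger_gap: 17.5
grasp_force: 12.0
```

Call:
apply_moves --targets '[1.5, 0.7, 1, 0, 0, 0, 0.5, 0, 0, 0, 0, 0, 0, 0, 0, 0]'

```text
t: 7.12
position: [578.1, -107.6, 153.2]
tool_rot: [-3.141, 0.0, 1.866]
wrist_force: [0.5, 0.7, -0.8]
finger_gap: 17.8
grasp_force: 12.0
```

```bash
cat >> h.py <<'E'
def look(n):
    p,d,W=cam('wrist');save(f'pics/{n}.png',p);np.savez(n,p=p,d=d,W=W)
    return p,d,W
E
python3 -c "
from h import *
togo(579,-107.2,140)
p,d,W=look('w4');X,Y,Z=W[...,0],W[...,1],W[...,2]
s=robot.get_state();c=s['position']
v,u=np.mgrid[:384,:512]
r=np.hypot(X-579,Y+107.2)
for a,b in((12,24),(29,39),(64,74)):
    q=W[(Z>a)&(Z<b)&(r<66)];print(a,len(q))
    if len(q)>3: print(cv2.minEnclosingCircle(q[:,:2].astype(np.float32)),cv2.minAreaRect(q[:,:2].astype(np.float32)),np.median(q[:,2]))
q=W[(np.hypot(X-c[0],Y-c[1])<16)&(Z>c[2]+20)&(abs(u-258)<30)&(v<290)]
print(len(q),np.percentile(q[:,2],[5,50,95]));t=q[q[:,2]>np.percentile(q[:,2],95)-6];print(cv2.minEnclosingCircle(t[:,:2].astype(np.float32)))
"
```

```text
pos [ 578.1 -107.6  153.2] rot [-3.1413e+00  2.0000e-04  1.8656e+00] F [ 0.5  0.7 -0.8] gap 17.8 t 7.12 togo cm [0.01 0.1  1.32]
12 2942
((577.4637451171875, -107.25472259521484), 60.794654846191406) ((577.6758422851562, -107.2593994140625), (88.83049011230469, 89.9735336303711), 78.9688720703125) 17.928654845951307
29 1218
((577.343017578125, -107.85101318359375), 29.58724594116211) ((576.738525390625, -105.74626159667969), (58.04283905029297, 54.7938232421875), 17.20697784423828) 33.80519112998183
64 214
((577.5804443359375, -107.83857727050781), 14.109110832214355) ((576.7966918945312, -105.17462921142578), (26.97179412841797, 22.252540588378906), 15.624103546142578) 68.9085067063285
2023 [175.98779511 198.80205055 230.63332647]
((575.9658203125, -99.23529052734375), 13.150432586669922)
```

View pics/w4.png

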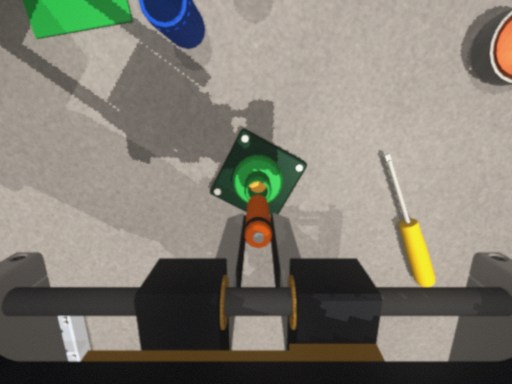

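The cell hangs straight over the torch, with its top at (258,237) and the tube mouth at (257,185). I'll measure the cell against the tube in this same wrist picture.

```bash
python3 -c "
from h import *
z=np.load('w4.npz');p,d,W=z['p'],z['d'],z['W'];v,u=np.mgrid[:384,:512]
h=cv2.cvtColor(p,cv2.COLOR_RGB2HSV)
m=(abs(u-258)<20)&(v>190)&(v<250)&(d>0)&(d<np.nan_to_num(d[237,258])+75)
o=m&(h[...,0]<14)&(h[...,1]>150)
print(d[237,258],W[237,258])
t=m&(abs(W[...,2]-np.median(W[233:240,254:263,2]))<4)&(v>218)
q=W[t];print(len(q),q.mean(0),q.min(0),q.max(0),cv2.minEnclosingCircle(q[:,:2].astype(np.float32)))
for r in range(190,250,4):
    k=o[r].nonzero()[0]
    if len(k): print(r,k.min(),k.max(),W[r,k].mean(0).round(1))
# wall fit: cylinder r=9
from scipy.optimize import least_squares
q=W[o&(v<222)];f=lambda a:np.hypot(q[:,0]-a[0]-a[2]*(q[:,2]-150),q[:,1]-a[1]-a[3]*(q[:,2]-150))-9
s=least_squares(f,[578,-107,0,0],loss='soft_l1');print(len(q),q[:,2].min(),q[:,2].max(),s.x,np.sqrt(s.cost*2/len(q)))
S=[robot.get_state()['position']]
for i in range(6): robot.read_camera('wrist');S.append(robot.get_state()['position'])
print(np.round(S,1),np.mean(S,0))
"
```

```text
168.59486 [ 577.82331039 -105.38289191  178.44262887]<string>:9: RuntimeWarning: Mean of empty slice.
  ret = um.true_divide(
Traceback (most recent call last):
ValueError: zero-size array to reduction operation minimum which has no identity
```

```bash
python3 -W ignore -c "
from h import *
z=np.load('w4.npz');p,d,W=z['p'],z['d'],z['W'];v,u=np.mgrid[:384,:512]
h=cv2.cvtColor(p,cv2.COLOR_RGB2HSV)
m=(abs(u-258)<20)&(v>190)&(v<250)&(d>0)
o=m&((h[...,0]<14)|(h[...,0]>172))&(h[...,1]>130)&(W[...,2]>110)
for r in range(190,252,4):
    k=o[r].nonzero()[0]
    if len(k): print(r,k.min(),k.max(),W[r,k].mean(0).round(1))
t=m&(v>218)&(W[...,2]>174)&(W[...,2]<186);q=W[t];print(len(q),np.median(q,0),cv2.minEnclosingCircle(q[:,:2].astype(np.float32)),u[t].min(),u[t].max(),v[t].min(),v[t].max())
from scipy.optimize import least_squares
q=W[o&(W[...,2]<172)];f=lambda a:np.hypot(q[:,0]-a[0]-a[2]*(q[:,2]-150),q[:,1]-a[1]-a[3]*(q[:,2]-150))-9
s=least_squares(f,[578,-107,0,0],loss='soft_l1');print(len(q),q[:,2].min(),q[:,2].max(),s.x,np.sqrt(s.cost*2/len(q)))
S=[robot.get_state()['position']]
for i in range(5): robot.read_camera('wrist');S.append(robot.get_state()['position'])
print(np.round(S,1),np.mean(S,0))
"
```

```text
198 251 264 [575.1 -97.9 123.6]
202 249 265 [574.9 -98.3 132.8]
206 247 267 [575.  -98.6 141.1]
210 247 268 [575.4 -98.6 149.5]
214 247 268 [575.3 -98.4 158.1]
218 245 270 [575.6 -99.7 162. ]
222 245 270 [575.4 -98.7 171.2]
226 246 270 [575.9 -99.2 176.2]
230 244 271 [ 576.3 -101.5  177. ]
234 244 272 [ 577.3 -103.7  177.8]
238 244 271 [ 577.7 -106.9  177. ]
242 247 268 [ 578.6 -109.1  177.7]
246 252 263 [ 579.5 -111.8  177.7]
706 [ 577.30528691 -103.31891026  177.67286453] ((577.720458984375, -105.14129638671875), 13.577529907226562) 239 277 221 249
499 117.4072303484631 171.9701404811553 [ 5.77420405e+02 -1.05791155e+02  7.82543032e-03  7.44894843e-03] 0.20559951640929244
[[ 578.2 -107.5  153.5]
 [ 578.4 -107.4  153.7]
 [ 578.4 -107.2  153.8]
 [ 578.4 -107.   153.8]
 [ 578.3 -106.8  153.8]
 [ 578.3 -106.7  153.8]] [ 578.33279723 -107.1040762   153.73089523]
```

Call:
apply_moves --targets '[-0.1, 0, 1, 0, 0, 0, 1.5, 0, 0, 0, 1, 0, 0, 0, 0.3, 0, 0, 0, 0, 0]'

```text
t: 8.05
position: [578.3, -107.1, 115.0]
tool_rot: [-3.141, -0.0, 1.867]
wrist_force: [-0.2, 0.0, -0.5]
finger_gap: 17.6
grasp_force: 12.0
```

Call:
apply_moves --targets '[0, 0, 0.3, 0, 0, 0, 0.2, 0, 0, 0, 0.2, 0, 0, 0, 0.1, 0, 0, 0, 0, 0]'

```text
t: 8.68
position: [578.4, -107.1, 107.3]
tool_rot: [-3.141, -0.0, 1.867]
wrist_force: [-0.1, -0.6, -1.3]
finger_gap: 17.3
grasp_force: 12.0
```

Call:
apply_moves --targets '[0, 0, 0.2, 0, 0, 0, 0.3, 0, 0, 0, 0.3, 0, 0, 0, 0.3, 0, 0, 0, 0, 0]'

```text
t: 9.3
position: [578.2, -107.4, 96.0]
tool_rot: [-3.141, 0.0, 1.867]
wrist_force: [-0.3, -2.2, -1.3]
finger_gap: 17.7
grasp_force: 12.0
```

Call:
apply_moves --targets '[0, 0, 0.3, 0, 0, 0, 0.4, 0, 0, 0, 0.4, 0, 0, 0, 0.2, 0, 0, 0, 0, 0]'

```text
t: 9.93
position: [578.3, -107.3, 83.1]
tool_rot: [-3.141, 0.0, 1.867]
wrist_force: [-0.7, -4.0, -1.0]
finger_gap: 17.6
grasp_force: 12.0
```

Call:
apply_moves --targets '[-0.05, 0, 0.1, 0, 0, 0, 0.1, 0, 0, 0, 0.1, 0, 0, 0, 0, 0]'

```text
t: 10.42
position: [578.7, -107.6, 80.4]
tool_rot: [3.141, -0.0, 1.867]
wrist_force: [0.3, -3.2, -0.7]
finger_gap: 17.4
grasp_force: 12.0
```

Call:
apply_moves --targets '[0, 0, 0.1, 0, 0, 0, 0.05, 0, 0, 0, 0, 0]'

```text
t: 10.8
position: [578.7, -107.6, 78.9]
tool_rot: [3.141, -0.0, 1.867]
wrist_force: [-0.5, -2.9, 1.1]
finger_gap: 17.8
grasp_force: 12.0
```

Call:
apply_moves --targets '[-0.03, 0, 0.05, 0, 0, 0, 0.05, 0, 0, 0, 0, 0]'

```text
t: 11.18
position: [578.7, -107.8, 78.2]
tool_rot: [3.141, -0.0, 1.867]
wrist_force: [-0.3, -1.5, 2.3]
finger_gap: 17.4
grasp_force: 12.0
```

Call:
apply_moves --targets '[0, 0, 0.05, 0, 0, 0, 0.05, 0, 0, 0, 0, 0]'

```text
t: 11.55
position: [578.9, -107.9, 78.1]
tool_rot: [3.141, 0.0, 1.867]
wrist_force: [-2.4, -1.9, 7.8]
finger_gap: 17.7
grasp_force: 12.0
```

The upward force rose at the predicted height (TCP 78), so the cell is on the floor of the well. I'll back off slightly, release and rise.

Call:
apply_moves --targets '[0, 0, -0.05, 0, 0, 0, -0.05, 0, 0, 0, 0, 0, 0, 0, 0, 0, 0, 0, 0, 0]' --fingers 4

```text
t: 12.18
position: [578.6, -107.8, 77.8]
tool_rot: [-3.141, -0.0, 1.867]
wrist_force: [-0.5, -0.7, 0.3]
finger_gap: 40.2
grasp_force: 0.0
```

Call:
apply_moves --targets '[0, 0, -1, 0, 0, 0, -3, 0, 0, 0, -5, 0, 0, 0, -3, 0, 0, 0, 0, 0]'

```text
t: 12.8
position: [581.1, -108.7, 202.1]
tool_rot: [3.135, 0.005, 1.867]
wrist_force: [-0.6, 0.1, -0.2]
finger_gap: 40.0
grasp_force: 0.0
```

```bash
python3 -W ignore -c "
from h import *
togo(507.5,94.2,200)
p,d,W=look('w5');X,Y,Z=W[...,0],W[...,1],W[...,2]
q=W[(np.hypot(X-578,Y+107.5)<20)&(Z>99)&(Z<109)];print(len(q),np.median(q,0),cv2.minEnclosingCircle(q[:,:2].astype(np.float32)))
r=np.hypot(X-578,Y+107.5)
for a,b in((12,24),(64,74)):
    q=W[(Z>a)&(Z<b)&(r<66)];print(len(q),cv2.minEnclosingCircle(q[:,:2].astype(np.float32)),cv2.minAreaRect(q[:,:2].astype(np.float32)))
"
```

```text
pos [ 581.1 -108.7  202.1] rot [3.135  0.0047 1.8674] F [-0.6  0.1 -0.2] gap 40.0 t 12.8 togo cm [21.56 -1.11  0.1 ]
208 [ 577.85003486 -105.8854772   102.59045308] ((578.0443725585938, -106.57478332519531), 8.887171745300293)
2587 ((577.5394897460938, -107.55650329589844), 60.970672607421875) ((577.5487060546875, -108.09248352050781), (90.17459869384766, 90.07218170166016), 78.65379333496094)
164 ((577.3760375976562, -107.55813598632812), 13.881505966186523) ((576.0584716796875, -104.88973999023438), (27.187326431274414, 20.815597534179688), 23.1419734954834)
```

The cell is seated: its top reads 102.6, and this camera reads about 1.4 low, so 104 as expected. Now to the barrel.

Call:
apply_moves --targets '[5, -0.2, 0, 0, 6, -0.3, 0, 0, 6, -0.2, 0, 0, 3, -0.2, 0, 0, 1.4, 0, 0, 0]' --fingers 6.4

```text
t: 13.48
position: [505.4, 95.5, 195.8]
tool_rot: [-3.138, -0.001, 1.869]
wrist_force: [-0.2, 0.5, 0.2]
finger_gap: 63.5
grasp_force: 0.0
```

Call:
apply_moves --targets '[0, 0, 2, 0, 0, 0, 3, 0, 0, 0, 2, 0, 0, 0, 1, 0, 0, 0, 0, 0]'

```text
t: 14.1
position: [506.9, 93.6, 116.8]
tool_rot: [-3.139, -0.001, 1.867]
wrist_force: [-0.1, 0.4, -0.9]
finger_gap: 63.8
grasp_force: 0.0
```

```bash
python3 -W ignore -c "
from h import *
p,d,W=look('w6');X,Y,Z=W[...,0],W[...,1],W[...,2]
togo(507.5,94.2,36)
q=W[(np.hypot(X-507,Y-94)<28)&(Z>74)&(Z<85)];print(len(q),cv2.minEnclosingCircle(q[:,:2].astype(np.float32)),np.median(q[:,2]))
for c in ((500,169),(457,29),(433,123)):
  q=W[(np.hypot(X-c[0],Y-c[1])<28)&(Z>74)&(Z<85)];print(len(q),cv2.minEnclosingCircle(q[:,:2].astype(np.float32)) if len(q) else '')
"
```

```text
pos [507.7  93.7 117.8] rot [-3.1411 -0.      1.8667] F [-0.6  0.2  1.1] gap 64.0 t 14.15 togo cm [ 0.05 -0.    8.18]
719 ((505.4738464355469, 94.37647247314453), 19.931428909301758) 79.63309418753272
801 ((498.86944580078125, 168.8143768310547), 19.878307342529297)
208 ((445.98394775390625, 31.973133087158203), 16.68145751953125)
840 ((430.9759826660156, 123.25888061523438), 20.111400604248047)
```

View pics/w6.png

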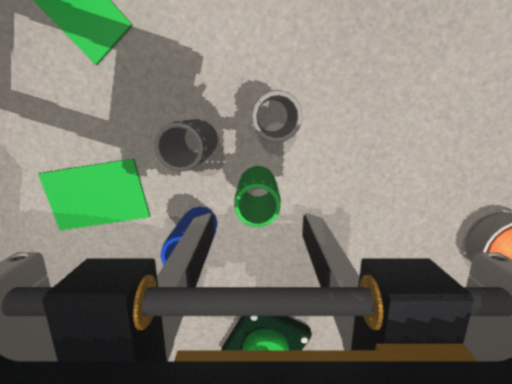

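The green barrel at (258,200) is centred between the fingers, and the blue (190,235) and grey (183,145), (276,115) sleeves are clear. Going down.

Call:
apply_moves --targets '[0.05, 0, 2, 0, 0, 0, 3, 0, 0, 0, 2, 0, 0, 0, 1.1, 0, 0, 0, 0, 0]'

```text
t: 14.78
position: [507.5, 94.5, 37.0]
tool_rot: [-3.141, -0.0, 1.867]
wrist_force: [-1.1, 0.1, 0.5]
finger_gap: 64.1
grasp_force: 0.0
```

Call:
apply_moves --targets '[0, 0, 0, 0, 0, 0, 0, 0, 0, 0, 0, 0, 0, 0, 0, 0, 0, 0, 0, 0]' --fingers 3.6 --force 12

```text
t: 15.4
position: [508.0, 94.6, 37.7]
tool_rot: [3.14, 0.0, 1.867]
wrist_force: [0.4, 0.1, 5.9]
finger_gap: 40.1
grasp_force: 12.0
```

Call:
apply_moves --targets '[0, 0, 0, 0, 0, 0, -0.5, 0, 0, 0, -1, 0, 0, 0, -2, 0, 0, 0, 0, 0]'

```text
t: 16.02
position: [509.1, 94.6, 73.7]
tool_rot: [3.138, 0.001, 1.867]
wrist_force: [1.3, 0.6, -0.6]
finger_gap: 40.4
grasp_force: 12.0
```

Call:
apply_moves --targets '[0, 0, -3, 0, 0, 0, -4, 0, 0, 0, -3, 0, 0, 0, 0, 0]'

```text
t: 16.52
position: [509.3, 94.6, 174.0]
tool_rot: [3.136, 0.001, 1.867]
wrist_force: [0.6, 0.5, -0.9]
finger_gap: 40.5
grasp_force: 12.0
```

Call:
apply_moves --targets '[-3, 0.1, 0, 0, -5, 0.2, 0, 0, -5, 0.3, 0, 0, -4, 0.2, 0, 0, -2.5, 0.1, 0, 0]'

```text
t: 17.15
position: [572.1, -90.6, 169.3]
tool_rot: [-3.138, -0.002, 1.866]
wrist_force: [-0.2, 0.7, -0.8]
finger_gap: 40.1
grasp_force: 12.0
```

Call:
apply_moves --targets '[-1.5, 0, 0, 0, 0, 0, 0, 0, 0, 0, 0, 0, 0, 0, 0, 0]'

```text
t: 17.65
position: [577.2, -102.5, 172.1]
tool_rot: [3.141, -0.0, 1.869]
wrist_force: [0.0, -0.5, -0.3]
finger_gap: 40.6
grasp_force: 12.0
```

```bash
python3 -W ignore -c "
from h import *
togo(578.7,-107.6,150)
p,d,W=look('w7');X,Y,Z=W[...,0],W[...,1],W[...,2]
togo(578.7,-107.6,150)
r=np.hypot(X-578,Y+107.5)
q=W[(Z>12)&(Z<24)&(r<66)];print(len(q),cv2.minAreaRect(q[:,:2].astype(np.float32)))
h=cv2.cvtColor(p,cv2.COLOR_RGB2HSV)
g=(h[...,0]>45)&(h[...,0]<80)&(h[...,1]>110)
q=W[g&(r<35)&(Z>205)&(Z<224)];print('top',len(q),np.median(q,0),cv2.minEnclosingCircle(q[:,:2].astype(np.float32)))
from scipy.optimize import least_squares
q=W[g&(r<35)&(Z>140)&(Z<205)&(Y>-100)];f=lambda a:np.hypot(q[:,0]-a[0]-a[2]*(q[:,2]-180),q[:,1]-a[1]-a[3]*(q[:,2]-180))-20.3
s=least_squares(f,[578,-107,0,0],loss='soft_l1');print(len(q),q[:,2].min(),q[:,2].max(),s.x)
"
```

```text
pos [ 577.2 -102.5  172.1] rot [ 3.1415e+00 -2.0000e-04  1.8688e+00] F [ 0.  -0.5 -0.3] gap 40.6 t 17.65 togo cm [-0.54 -0.01  2.21]
pos [ 577.3 -102.6  172.2] rot [ 3.1413e+00 -1.0000e-04  1.8688e+00] F [-0.1  0.4  0.3] gap 40.1 t 17.7 togo cm [-0.52 -0.01  2.22]
2346 ((577.5667114257812, -108.09659576416016), (90.22779083251953, 90.1375961303711), 78.70597076416016)
top 2043 [ 576.99186062 -100.31923966  213.45504468] ((577.1631469726562, -101.75837707519531), 20.970966339111328)
1456 140.34022961278615 204.99199880196466 [ 5.77134908e+02 -1.02269449e+02  1.44045227e-03  1.73604717e-03]
```

View pics/w7.png

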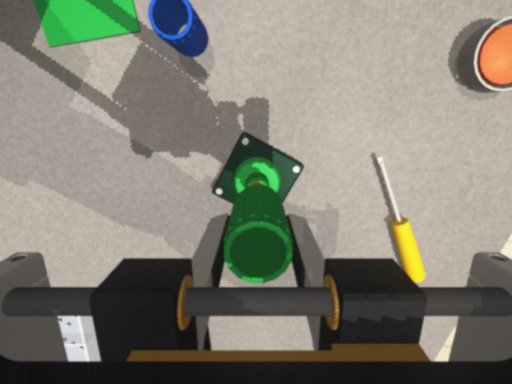

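The barrel is held upright, with its top edge around (258,245) and the torch straight below it. It needs −5 mm in tool x, then a slow descent over cell and tube.

Call:
apply_moves --targets '[-0.5, -0.04, 1, 0, 0, 0, 1.5, 0, 0, 0, 1.5, 0, 0, 0, 1, 0, 0, 0, 0, 0]'

```text
t: 18.32
position: [577.4, -108.2, 120.2]
tool_rot: [-3.139, -0.002, 1.867]
wrist_force: [0.0, -0.6, -0.8]
finger_gap: 40.4
grasp_force: 12.0
```

Call:
apply_moves --targets '[0, 0, 0.4, 0, 0, 0, 0.3, 0, 0, 0, 0.3, 0, 0, 0, 0.2, 0, 0, 0, 0, 0]'

```text
t: 18.95
position: [578.3, -108.5, 109.8]
tool_rot: [-3.141, -0.0, 1.867]
wrist_force: [0.3, -0.3, 0.1]
finger_gap: 40.6
grasp_force: 12.0
```

Call:
apply_moves --targets '[0, 0, 0.2, 0, 0, 0, 0.2, 0, 0, 0, 0.2, 0, 0, 0, 0.2, 0, 0, 0, 0, 0]'

```text
t: 19.58
position: [578.3, -108.5, 101.7]
tool_rot: [-3.141, -0.0, 1.867]
wrist_force: [-0.3, 0.1, -0.6]
finger_gap: 40.5
grasp_force: 12.0
```

Call:
apply_moves --targets '[0.05, 0, 0.4, 0, 0, 0, 0.5, 0, 0, 0, 0.5, 0, 0, 0, 0.3, 0, 0, 0, 0, 0]'

```text
t: 20.2
position: [578.0, -108.0, 84.5]
tool_rot: [-3.141, -0.0, 1.867]
wrist_force: [-0.6, -0.1, 0.1]
finger_gap: 40.4
grasp_force: 12.0
```

Call:
apply_moves --targets '[0, 0, 0.3, 0, 0, 0, 0.3, 0, 0, 0, 0.2, 0, 0, 0, 0.1, 0, 0, 0, 0, 0]'

```text
t: 20.82
position: [578.3, -108.0, 75.9]
tool_rot: [-3.141, -0.0, 1.867]
wrist_force: [0.3, -0.0, -0.3]
finger_gap: 40.1
grasp_force: 12.0
```

Call:
apply_moves --targets '[0, 0, 0.1, 0, 0, 0, 0.1, 0, 0, 0, 0, 0]'

```text
t: 21.2
position: [578.2, -108.0, 73.8]
tool_rot: [-3.141, -0.0, 1.867]
wrist_force: [0.5, 0.3, -0.7]
finger_gap: 40.3
grasp_force: 12.0
```

Call:
apply_moves --targets '[0, 0, 0.1, 0, 0, 0, 0.05, 0, 0, 0, 0, 0]'

```text
t: 21.58
position: [578.3, -108.0, 72.4]
tool_rot: [-3.141, -0.0, 1.867]
wrist_force: [-0.4, 0.0, -0.4]
finger_gap: 40.1
grasp_force: 12.0
```

Call:
apply_moves --targets '[0, 0, 0.05, 0, 0, 0, 0.05, 0, 0, 0, 0, 0]'

```text
t: 21.95
position: [578.4, -108.1, 71.7]
tool_rot: [3.141, 0.0, 1.867]
wrist_force: [-0.3, 0.7, 0.9]
finger_gap: 40.1
grasp_force: 12.0
```

Call:
apply_moves --targets '[0, 0, 0.05, 0, 0, 0, 0.05, 0, 0, 0, 0, 0]'

```text
t: 22.32
position: [578.5, -108.1, 71.7]
tool_rot: [3.142, 0.0, 1.867]
wrist_force: [-2.5, 1.0, 7.3]
finger_gap: 40.4
grasp_force: 12.0
```

Contact came at TCP 71.7 against a predicted 71.3–72, so the barrel is home. I'll release and check.

Call:
apply_moves --targets '[0, 0, -0.05, 0, 0, 0, 0, 0, 0, 0, 0, 0, 0, 0, 0, 0, 0, 0, 0, 0]' --fingers 6.4

```text
t: 22.95
position: [578.3, -108.0, 70.8]
tool_rot: [-3.141, -0.0, 1.867]
wrist_force: [0.6, 0.1, -0.3]
finger_gap: 63.7
grasp_force: 0.0
```

Call:
apply_moves --targets '[0, 0, -1, 0, 0, 0, -3, 0, 0, 0, -5, 0, 0, 0, -4, 0, 0, 0, 0, 0]'

```text
t: 23.58
position: [581.5, -109.1, 206.5]
tool_rot: [3.133, 0.006, 1.867]
wrist_force: [0.4, 0.1, -1.4]
finger_gap: 63.9
grasp_force: 0.0
```

Call:
apply_moves --targets '[-4, 0, 0, 0, -6, 0, 0, 0, -4, 0, 0, 0, 0, 0, 0, 0]'

```text
t: 24.08
position: [618.5, -244.5, 198.7]
tool_rot: [-3.14, -0.002, 1.864]
wrist_force: [0.3, 0.4, 0.1]
finger_gap: 64.5
grasp_force: 0.0
```

```bash
python3 -W ignore -c "
from h import *
p,d,W=look('w8');X,Y,Z=W[...,0],W[...,1],W[...,2]
togo(578.7,-107.6,150)
r=np.hypot(X-578,Y+107.5)
q=W[(Z>108)&(Z<120)&(r<30)];print('top',len(q),np.percentile(q[:,2],[5,50,95]),cv2.minEnclosingCircle(q[:,:2].astype(np.float32)))
A=np.c_[q[:,:2]-[578,-107.5],np.ones(len(q))];print('plane',np.linalg.lstsq(A,q[:,2],rcond=None)[0])
q=W[(Z>90)&(Z<106)&(r<10)];print('cell',len(q),np.median(q,0) if len(q) else '')
p2,_,_=cam('scene');save('pics/fin.png',np.hstack([cv2.resize(p2[120:220,180:320],(420,300)),cv2.resize(p[0:270,100:450],(380,300))]))
"
```

```text
pos [ 618.3 -242.6  198.9] rot [-3.1395e+00 -2.6000e-03  1.8653e+00] F [-0.6  1.   0.9] gap 64.6 t 24.12 togo cm [14.05  0.14  4.93]
top 736 [109.40518153 113.52979567 114.92448671] ((577.8362426757812, -108.05846405029297), 19.997089385986328)
plane [1.31038166e-03 1.73246803e-03 1.13170848e+02]
cell 360 [ 578.22941909 -108.24731048  102.27874719]
```

View pics/fin.png

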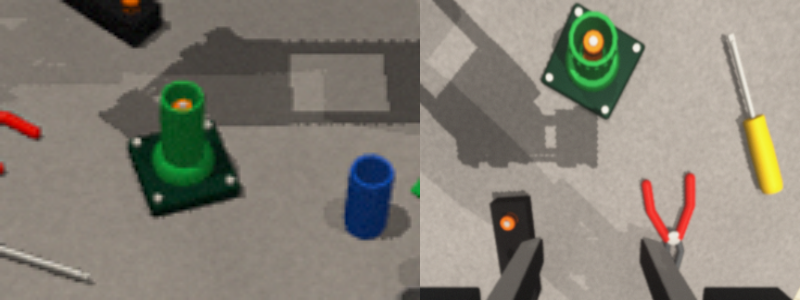

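The barrel sits level on the shoulder with its top at about 114 (34 + 80), visible at (183,100) on the left. The cell is inside at (593,40) on the right with its top at 104, and the other things in view haven't moved.

```bash
python3 -c "
from bench import robot
print(robot.hand_in())"
```

```text
the job is handed in; nothing more can be done
None
```

The job is handed in at about 24 s: the long cell rests on the floor of the torch's well and the green barrel sits level and home on the shoulder, with no sign that anything else was moved.

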